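# Start the hold-down screw of the carving block

## Task

The hold-down screw on the carving block stands loose in its threaded boss, its thread not yet caught. Take it by its T-bar and turn it backward (counterclockwise seen from above) until you feel it drop as the thread ends pass each other, then turn it forward (clockwise) one full turn so that it is started, taking new grips as needed. Finish with the gripper still closed on the T-bar, holding the screw still there; do not wind it forward before the drop, and leave the weight, the mallet and the punches where they are.

Things in the scene. Friction and masses are not known exactly. Their poses are not given: they have to be found in the camera images.
- block: round wooden carving block, a log slice 280 mm across, 70 mm high, fixed to the table; origin at the centre of its underside. At x -35, y -30 mm in its frame a dark steel nut plate (100 x 72 x 6 mm) with an upright round threaded boss (50 mm across, its top 106 mm above the table) is fixed on it.
- tee_bar: upright flat steel T-bar on top of the hold-down screw, by which it is turned: 64 mm long (its x), 14 mm thick (its y), 36 mm high (its z, upright). Origin at the bar's centre, on the screw's vertical axis, about 162 to 164 mm above the table at the start. Held loosely between the fingers (some mm of play) the screw can rise and sink while they turn it; gripped hard it cannot drop.
- screw_turn (a joint): angle of the screw about its upright axis, rad: 0 at the start, growing when turned forward (clockwise seen from above), falling when turned backward; counts on over several turns.
- screw_sink (a joint): how far the screw has sunk in the boss, m (the T-bar comes down as much). Right-hand thread, 10 mm pitch. At the start 1 to 4 mm: its thread end rests on the boss's first thread. Turned backward it creeps up to 0 and, somewhere 0.8 to 2.9 rad back, drops 10 mm by its own weight; further back it climbs and drops again each turn. Forward from the drop it sinks 10 mm a turn, play 1 mm.
- weight: bystander: round dark iron weight 68 mm across, 55 mm high with a knobbed top, standing on the block's wood; origin at the centre of its underside
- mallet: bystander: wooden mallet lying on the table, head 64 mm across and 100 mm long (along its y, at its x = 100 mm), round handle along its x back to x = -120 mm; origin on the table under the handle
- punch: bystander: dark steel punch lying on the table, 118 mm long along its x, 9 mm thick; origin at the middle of its underside
- punch_rack: fixed bystander: dark wooden strip 50 x 260 x 40 mm with upright steel punches to 115 mm above the table; origin at the centre of its underside
- flange (a point): point on the screw's vertical axis, on the underside of its round flange (40 mm across, 7 mm thick) below the T-bar. A 30 mm threaded shank goes from here down into the boss. The whole screw weighs about 0.55 kg, is captive in the boss (lifts only a few mm, always upright), turns easily (about 0.02 N m) and never turns by itself.

How it is judged:
On the way, in this order (a step that is already met when the one before it is completed fails the run):
1. the screw has been turned backward until its thread dropped (value of joint screw_sink above 0.0078 m and value of joint screw_turn below -0.5 rad), for 0.1 s.
2. the screw has been turned forward about one turn into the thread (value of joint screw_sink above 0.017 m), for 0.1 s.
At the end, for the whole second after the job is handed in: The screw is started one turn past the drop: sunk 17 to 22.5 mm (20 mm is exactly one turn, so about a quarter of a turn either way), the fingers grip the T-bar with more than 2 N and the screw does not turn, all through the last second (value of joint screw_sink between 0.017 and 0.0225 m and value of joint screw_turn above 2.6 rad and contact force between the fingers and tee_bar above 2 N and velocity of joint screw_turn between -0.1 and 0.1 rad/s); the arm keeps its last pose, push and grip.
It fails at once if the screw was wound forward before its thread had dropped (value of joint screw_turn above 0.5 rad and value of joint screw_sink below 0.0075 m).
It fails at once if the screw was wound in much more than one turn (value of joint screw_sink above 0.0245 m).
It fails at once if the weight was disturbed (distance of weight from where it was at the start of the episode above 0.02 m).
It fails at once if the mallet was disturbed (distance of mallet from where it was at the start of the episode above 0.02 m).
It fails at once if the punch was disturbed (distance of punch from where it was at the start of the episode above 0.02 m).
It also fails if it takes over 72 s, if anything falls off the work surface, if the arm or the gripper's body presses on something with over 40 N, if the wrist force passes 120 N, or if a joint passes its speed limit or range.

## Robot

A 6-joint arm with a two-finger parallel gripper is mounted at the origin on the work surface. World frame = base frame: x ahead of the robot, y to its left, z up, the work surface at z = 0. Lengths are in m, angles in rad, forces in N, time in s.
With the tool pointing down it reaches from about 0.25 to 0.775 m from the base axis. Payload 4 kg.
Tool frame: the origin (TCP) lies between the finger pads; the fingertips stand env.tips_ahead ahead of it and the grasp point (between the pads) is the TCP (env.tips_ahead is the distance from the TCP to the fingertips, in m); z points along the fingers, y is the line along which they close (so a half turn about z gives the same grasp; the last joint's range is limited). The gripper opens to 94 mm and grips with 3 to 60 N. Pads are 16 mm wide; open, the fingers measure 119 mm over their backs; the gripper's body (75 mm by 177 mm) begins 78 mm behind the grasp point.
Start: joints at [-0.103, 0.087, 1.371, -0, 1.684, -0.103], TCP at [0.55, -0, 0.225] pointing down, gripper open.
Joint ranges: [-3.1, 3.1], [-0.76, 2.03], [0.27, 2.55], [-1.08, 4.22], [0.17, 2.65], [-2.57, 2.57]. Speed limits (rad/s): [2.79, 2.79, 3.14, 3.14, 3.14, 3.14].

## Interface

Orientations are given as a unit quaternion [w, x, y, z].
In Python, from cell import env, imaging, ticket gives the robot as it stands (env), with the cameras (imaging) and the job (ticket).
- The arm moves only by the shell command python3 steer.py 'ROWS' [OPENING]. ROWS is a JSON list of rows, 1 to 8 of them, each of 6 numbers: dx, dy, dz in m, then a rotation vector rx, ry, rz in rad; each row shifts and turns the commanded pose from where the row before left it, along the tool's axes as they then stand; what a row does not reach is not made up. A row lasts 1/12 s, in which the tool goes at most 0.0417 m and 0.125 rad, less where a joint would pass 70% of its speed; a pose out of reach is approached as far as the arm can. OPENING is the finger opening in m, set as the command begins (- or left out keeps the last). The fingers move at their own pace and stop on an object; the grip force is fixed at half the most. Time passes only in rows, so rows that do not move let the fingers close. It prints the time, the measured TCP pose, the force, the opening and the grip force at its end.
- env.get_obs(): the state, without advancing time (a new reading comes with each control period).
- imaging.camera(name): name is "scene" or "side" or "wrist"; returns a dict with "pixels" (480x640x3 uint8, red, green, blue), "vertical_fov" (degrees; the focal length in pixels is half the picture's height over the tangent of half this angle, whatever the lens; pixels are square), "cx", "cy" (the principal point, pixels), "R" (3x3) and "t" (3): a world point X has camera coordinates R X + t; the wrist camera has in their place "mount" (4x4, takes a point from camera to tool coordinates, whose origin is the TCP and whose axes are the flange's). Camera axes: x right, y down, z forward; pixel columns grow to the right and rows downward; lengths in m; the calibration is good to about 2 mm. The wrist camera is an equidistant fisheye: a pixel r from the principal point sees the ray r / f radians off the axis. A picture is of the moment at which its call begins: read the wrist's pose just before it. There is no depth.
- ticket.hand_in(): hands the job in; it is judged then, once.
The state is a dict: "time_s": time; "joints": joint angles; "qvel": joint speeds; "joint_torque": joint torques, N m; "ee_pos": TCP position; "tcp_rot": TCP orientation; "wrist_force": force on the tool from outside, world axes, zero at the start; "ft_torque": the same for the moment, N m; "opening": finger opening in m; "grip_force": force on a finger pad.
Only numpy, scipy, OpenCV 4.12 (cv2) and the standard library are available. Lean on these libraries where they do the work, as an engineer would, in place of code of your own. Each camera call takes 0.05 s, during which the arm holds its last target. There are 200 camera calls.

## Working session

There is one attempt and no reset: what is moved stays moved. The work goes in short steps, Python scripts to look and compute and a shell command to move; the robot and the scene stay as the last step left them, time stands still between calls to the robot, and variables do not carry over. Pictures are saved under pics/ and viewed, at most 10 in all, crops included, and the job is handed in when it is done.

```bash
mkdir -p pics; ls
python3 - <<'E'
from cell import env, imaging, ticket
import cv2,numpy as np
o=env.get_obs();print({k:np.round(v,3).tolist() for k,v in o.items()},env.tips_ahead)
for n in("scene","side"):
    c=imaging.camera(n);cv2.imwrite(f"pics/{n}0.png",c["pixels"][:,:,::-1]);print(n,c["vertical_fov"],c["cx"],c["cy"],c["R"],c["t"])
E
```

```text
cell.py
pics
steer.py
{'time_s': 0.0, 'joints': [-0.103, 0.088, 1.372, -0.0, 1.684, -0.103], 'qvel': [-0.0, -0.0, 0.001, -0.002, -0.0, -0.001], 'joint_torque': [0.001, -34.018, -30.242, 0.072, 0.033, -0.0], 'ee_pos': [0.549, 0.0, 0.223], 'tcp_rot': [-0.001, 0.707, 0.707, -0.001], 'wrist_force': [0.251, -0.88, 0.439], 'ft_torque': [0.037, -0.055, 0.002], 'grip_force': 0.0, 'opening': 0.094} 0.019
scene 49.25934947111428 322.64526856074247 238.72299116658132 [[ 0.8904241   0.4550022  -0.01085934]
 [ 0.3296094  -0.66112066 -0.67400082]
 [-0.31385119  0.59656723 -0.73865077]] [-0.44930168 -0.119467    1.40914523]
side 44.34751795944583 328.77990768603604 235.82210113023882 [[-0.78036266 -0.62531715  0.00354696]
 [-0.45128683  0.55923751 -0.69540895]
 [ 0.43286755 -0.54427188 -0.71860546]] [0.38696893 0.33840837 1.21200606]
```

View pics/scene0.png

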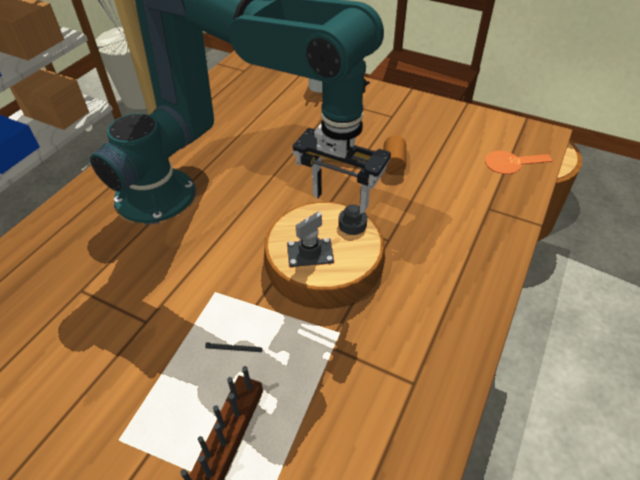

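View pics/side0.png

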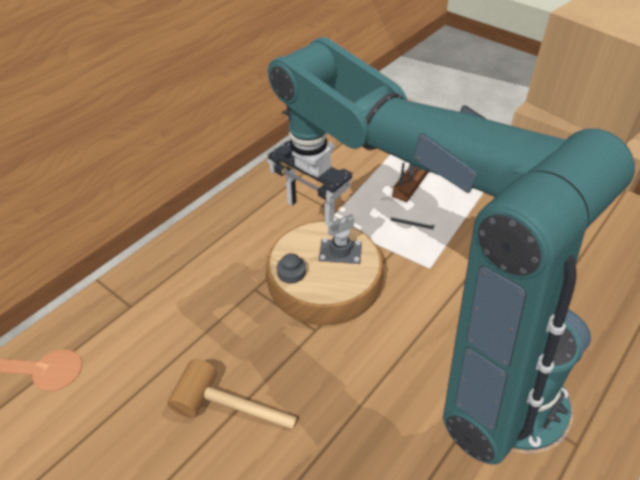

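The scene view shows the T-bar at about (309,225), the weight at (352,218) and the nut plate at (311,252). In the side view the T-bar is at about (341,225) and the weight at (291,268). I'll enlarge both.

Run:
```python
import cv2,numpy as np
a=cv2.imread("pics/scene0.png")[195:285,255:395];b=cv2.imread("pics/side0.png")[195:285,260:400]
f=lambda i:cv2.resize(i,None,fx=5,fy=5,interpolation=cv2.INTER_CUBIC)[:,:]
x=np.vstack([cv2.resize(a,None,fx=4.2,fy=3.3*1,interpolation=cv2.INTER_CUBIC)*0+0][:0]+[cv2.resize(i[:75],None,fx=4,fy=4,interpolation=cv2.INTER_CUBIC) for i in(a,b)])
cv2.imwrite("pics/crop0.png",x)
```

```text
(no output)
```

View pics/crop0.png

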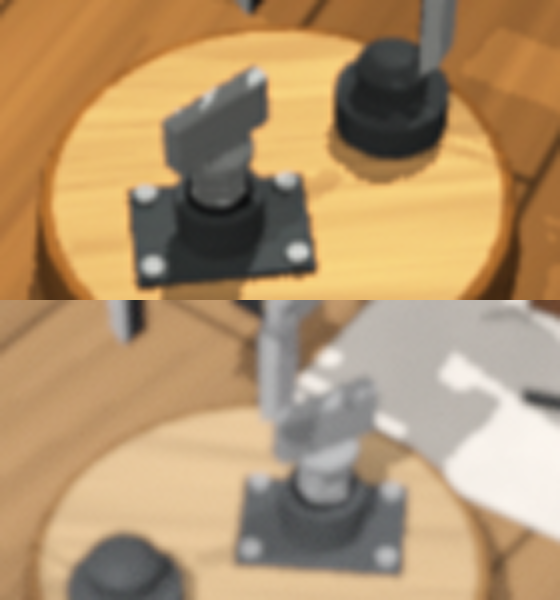

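```bash
cat > h.py <<'E'
from cell import env, imaging, ticket
import numpy as np
def ray(c,u,v):
    f=240/np.tan(np.radians(c["vertical_fov"]/2))
    R,t=np.array(c["R"]),np.array(c["t"])
    return -R.T@t, R.T@np.array([(u-c["cx"])/f,(v-c["cy"])/f,1])
def atz(c,p,z):
    o,d=ray(c,*p);return (o+d*(z-o[2])/d[2]).round(4)
def tri(A,b):
    M=0;r=0
    for c,p in zip(A,b):
        o,d=ray(c,*p);d=d/np.linalg.norm(d);P=np.eye(3)-np.outer(d,d);M=M+P;r=r+P@o
    return np.linalg.solve(M,r).round(4)
E
python3 - <<'E'
from h import *
s=imaging.camera("scene");d=imaging.camera("side")
S=lambda x,y:(255+x/4-.4,195+y/4-.4);D=lambda x,y:(260+x/4-.4,195+(y-300)/4-.4)
print("bar",tri([s,d],[S(217,119),D(326,422)]))
for a,b in((S(165,122),S(268,80)),):
    p,q=atz(s,a,.181),atz(s,b,.181);print(p,q,np.degrees(np.arctan2(*(q-p)[1::-1])),np.linalg.norm(q-p))
p,q=atz(d,D(278,432),.181),atz(d,D(375,385),.181);print(p,q,np.degrees(np.arctan2(*(q-p)[1::-1])),np.linalg.norm(q-p))
p=[atz(s,S(*k),.077) for k in((146,193),(287,180),(298,252),(153,265))];print("plate",np.mean(p,0),p)
p=[atz(d,D(*k),.077) for k in((260,482),(393,490),(387,555),(250,548))];print("plate",np.mean(p,0),p)
print("weight",tri([s,d],[S(390,55),D(125,550)]))
E
```

```text
bar [ 0.4989 -0.0482  0.1591]
[ 0.4862 -0.0805  0.181 ] [ 0.5196 -0.0299  0.181 ] 56.57203393718839 0.0606293658221822
[ 0.5019 -0.0076  0.181 ] [ 0.4827 -0.0712  0.181 ] -106.79837178130529 0.06643493057119876
plate [ 0.49855  -0.048925  0.077   ] [array([ 0.4504, -0.0487,  0.077 ]), array([ 0.5172, -0.0044,  0.077 ]), array([ 0.5467, -0.0494,  0.077 ]), array([ 0.4799, -0.0932,  0.077 ])]
plate [ 0.50045 -0.04875  0.077  ] [array([ 0.5481, -0.0486,  0.077 ]), array([ 0.4817, -0.0937,  0.077 ]), array([ 0.453 , -0.0494,  0.077 ]), array([ 0.519 , -0.0033,  0.077 ])]
weight [0.5458 0.0724 0.1216]
```

Run:
```python
from h import *
import cv2
c=imaging.camera("wrist");cv2.imwrite("pics/w0.png",c["pixels"][:,:,::-1]);print(c["vertical_fov"],c["cx"],c["cy"],np.round(c["mount"],3).tolist())
```

```text
65.70646984690485 318.80319080785074 237.98624832800195 [[-0.001, -0.972, -0.234, 0.068], [1.0, -0.001, -0.0, 0.001], [0.0, -0.234, 0.972, -0.16], [0.0, 0.0, 0.0, 1.0]]
```

View pics/w0.png

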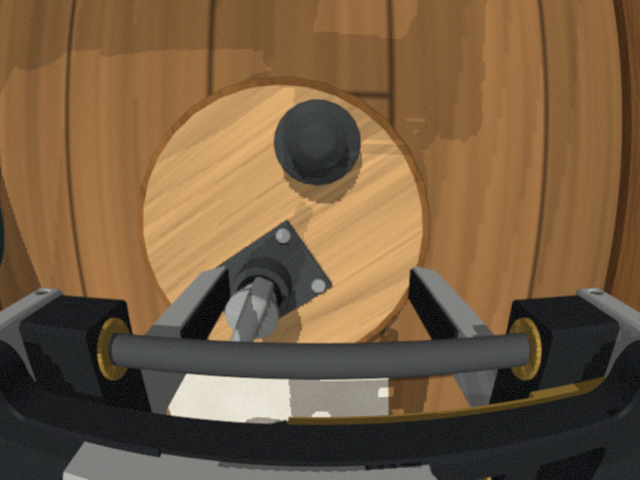

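The wrist view shows the bar's top face running from about (245,340) to (268,283), so its yaw is about 65°. I'll move above it and align.

```bash
python3 steer.py '[[-0.024,-0.025,0,0,0,0],[-0.0245,-0.025,0,0,0,0],[0,0,0,0,0,0.109],[0,0,0,0,0,0.109],[0,0,0,0,0,0.109],[0,0,0,0,0,0.109],[0,0,0,0,0,0],[0,0,0,0,0,0]]'
python3 - <<'E'
from h import *
import cv2
o=env.get_obs();print(o["joints"],o["ee_pos"],o["tcp_rot"])
c=imaging.camera("wrist");a=c["pixels"][200:480,160:480,::-1]
s=imaging.camera("scene")["pixels"][190:260,270:360,::-1]
r=lambda i,k:cv2.resize(i,None,fx=k,fy=k,interpolation=cv2.INTER_CUBIC)
cv2.imwrite("pics/w1.png",r(a,2))
E
```

```text
time_s: 0.92
ee_pos: [0.4999, -0.0485, 0.2244]
tcp_rot: [-0.0, 0.843, 0.539, -0.0]
wrist_force: [-0.4, -0.6, 0.4]
opening: 0.094
grip_force: 0.0
[-2.09622472e-01 -1.93690489e-02  1.48065286e+00 -7.38551841e-06
  1.68042473e+00  2.23586145e-01] [ 0.49992963 -0.04849469  0.22440904] [-3.80718839e-05  8.42551453e-01  5.38615861e-01 -4.38349121e-05]
```

View pics/w1.png

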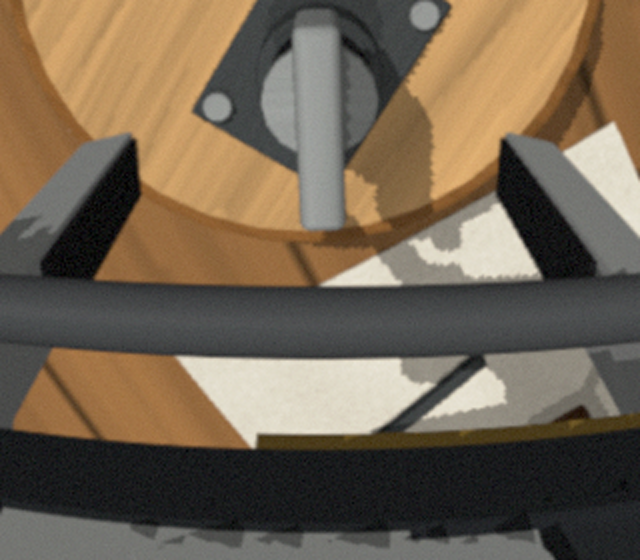

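The bar is centred and aligned between the fingers (full-image column about 320). I'll descend and close loosely.

```bash
python3 steer.py '[[0,0,0.027,0,0,0],[0,0,0.027,0,0,0],[0,0,0,0,0,0]]'; python3 steer.py '[[0,0,0,0,0,0],[0,0,0,0,0,0],[0,0,0,0,0,0],[0,0,0,0,0,0],[0,0,0,0,0,0],[0,0,0,0,0,0],[0,0,0,0,0,0],[0,0,0,0,0,0]]' 0.018
cat > look.py <<'E'
from h import *
import cv2,sys
o=env.get_obs();print(o["joints"].round(3),o["ee_pos"].round(4),o["wrist_force"].round(2),o["ft_torque"].round(3))
r=lambda i,k:cv2.resize(i,None,fx=k,fy=k,interpolation=cv2.INTER_CUBIC)
S=imaging.camera("side")["pixels"][:,:,::-1];W=imaging.camera("wrist")["pixels"][:,:,::-1];C=imaging.camera("scene")["pixels"][:,:,::-1]
for n,i in zip("SWC",(S,W,C)):cv2.imwrite(f"pics/{sys.argv[1]}{n}.png",i)
cv2.imwrite(f"pics/{sys.argv[1]}.png",np.vstack([r(W[180:330,220:420],4)[:300*2][:330],np.hstack([r(S[200:265,300:400],4),r(C[195:260,260:360],4)])]))
E
python3 look.py a
```

```text
time_s: 1.27
ee_pos: [0.4968, -0.0478, 0.1648]
tcp_rot: [-0.004, 0.843, 0.538, -0.004]
wrist_force: [-1.2, 0.2, -0.5]
opening: 0.0939
grip_force: 0.0
time_s: 1.93
ee_pos: [0.5001, -0.0485, 0.1707]
tcp_rot: [0.0, 0.843, 0.537, 0.0]
wrist_force: [0.3, 0.4, 0.3]
opening: 0.044
grip_force: 0.0
[-0.21  -0.002  1.57   0.     1.573  0.226] [ 0.5001 -0.0485  0.1707] [0.35 0.38 0.25] [ 0.013  0.069 -0.03 ]
```

View pics/a.png

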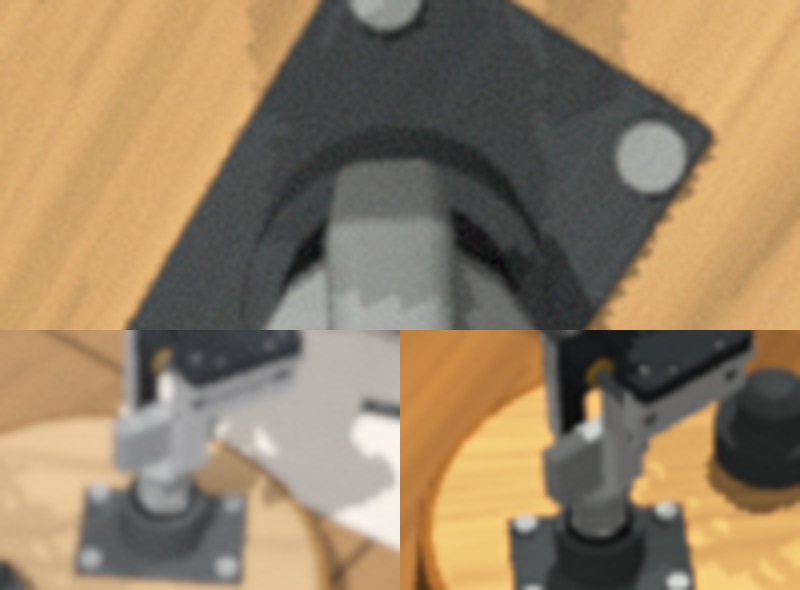

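Pads straddle the bar; the wrist view shows the bar's top edge at row ~234.5 and the end face's bottom edge at row ~219.5. I'll finish the loose closing and build a height measure from that edge.

```bash
python3 steer.py '[[0,0,0,0,0,0],[0,0,0,0,0,0],[0,0,0,0,0,0],[0,0,0,0,0,0],[0,0,0,0,0,0]]' 0.018
cat > m.py <<'E'
from h import *
import cv2,sys
from scipy.optimize import brentq
o=env.get_obs();c=imaging.camera("wrist");M=np.array(c["mount"]);f=240/np.tan(np.radians(c["vertical_fov"]/2))
cv2.imwrite(f"pics/{sys.argv[1]}.png",c["pixels"][:,:,::-1])
def row(x,z):
    p=np.linalg.inv(M)@[x,0,z,1];th=np.arctan2(np.hypot(p[0],p[1]),p[2]);return c["cy"]+f*th*p[1]/np.hypot(p[0],p[1])
g=c["pixels"][195:265,309:328].astype(float).mean((1,2));d=np.diff(cv2.GaussianBlur(g[:,None],(1,5),0).ravel())
k=[(195.5+i,round(d[i],1)) for i in range(1,len(d)-1) if d[i]>2.5 and d[i]>=d[i-1] and d[i]>d[i+1]]
print("edges",k,"j6",o["joints"][5].round(3),"tcpz",o["ee_pos"][2].round(4),"pred rows top edge z=.181,.173:",[round(row(.032,o["ee_pos"][2]-z),1) for z in(.181,.173)])
for r,_ in k: 
    try:print(r,"-> top z if top edge",round(o["ee_pos"][2]-brentq(lambda z:row(.032,z)-r,-.03,.06),4))
    except ValueError:pass
E
python3 m.py m0
```

```text
time_s: 2.5
ee_pos: [0.5, -0.0485, 0.1705]
tcp_rot: [0.0, 0.843, 0.537, 0.0]
wrist_force: [0.5, -0.2, 0.7]
opening: 0.0178
grip_force: 0.0
edges [(219.5, np.float64(15.2)), (234.5, np.float64(10.0)), (255.5, np.float64(4.5))] j6 0.226 tcpz 0.1705 pred rows top edge z=.181,.173: [np.float64(238.3), np.float64(234.0)]
219.5 -> top z if top edge 0.139
234.5 -> top z if top edge 0.174
```

```bash
for i in 1; do python3 steer.py '[[0,0,0,0,0,-0.12],[0,0,0,0,0,-0.12],[0,0,0,0,0,-0.12],[0,0,0,0,0,-0.12],[0,0,0,0,0,-0.12],[0,0,0,0,0,0],[0,0,0,0,0,0]]'; done; python3 m.py m1;  python3 steer.py '[[0,0,0,0,0,-0.12],[0,0,0,0,0,-0.12],[0,0,0,0,0,-0.12],[0,0,0,0,0,-0.12],[0,0,0,0,0,0],[0,0,0,0,0,0]]'; python3 m.py m2
```

```text
time_s: 3.13
ee_pos: [0.5001, -0.0485, 0.1706]
tcp_rot: [0.0, 0.648, 0.762, 0.0]
wrist_force: [0.7, -0.2, 0.1]
opening: 0.0179
grip_force: 0.2
edges [(220.5, np.float64(11.2)), (235.5, np.float64(5.5)), (239.5, np.float64(6.7))] j6 -0.371 tcpz 0.1706 pred rows top edge z=.181,.173: [np.float64(237.5), np.float64(233.3)]
220.5 -> top z if top edge 0.1435
235.5 -> top z if top edge 0.1773
239.5 -> top z if top edge 0.1844
time_s: 3.68
ee_pos: [0.5001, -0.0484, 0.1706]
tcp_rot: [0.0, 0.449, 0.894, 0.0]
wrist_force: [1.5, 1.1, 0.1]
opening: 0.0181
grip_force: 0.4
edges [(220.5, np.float64(9.5)), (239.5, np.float64(8.0))] j6 -0.849 tcpz 0.1706 pred rows top edge z=.181,.173: [np.float64(236.8), np.float64(232.5)]
220.5 -> top z if top edge 0.1452
239.5 -> top z if top edge 0.1857
```

```bash
python3 steer.py '[[0,0,0,0,0,-0.12],[0,0,0,0,0,-0.12],[0,0,0,0,0,-0.12],[0,0,0,0,0,-0.12],[0,0,0,0,0,0],[0,0,0,0,0,0]]'; python3 m.py m3;  python3 steer.py '[[0,0,0,0,0,-0.12],[0,0,0,0,0,-0.12],[0,0,0,0,0,-0.12],[0,0,0,0,0,-0.12],[0,0,0,0,0,0],[0,0,0,0,0,0]]'; python3 m.py m4
```

```text
time_s: 4.23
ee_pos: [0.4999, -0.0483, 0.1704]
tcp_rot: [-0.0, 0.224, 0.975, 0.0]
wrist_force: [1.4, 1.1, 0.5]
opening: 0.0182
grip_force: 0.5
edges [(221.5, np.float64(9.0)), (238.5, np.float64(16.2))] j6 -1.329 tcpz 0.1704 pred rows top edge z=.181,.173: [np.float64(236.1), np.float64(231.9)]
221.5 -> top z if top edge 0.1494
238.5 -> top z if top edge 0.1852
time_s: 4.78
ee_pos: [0.4997, -0.0484, 0.1702]
tcp_rot: [-0.0, -0.014, 1.0, 0.0]
wrist_force: [0.8, 0.3, -0.1]
opening: 0.0181
grip_force: 0.3
edges [(222.5, np.float64(11.2)), (238.5, np.float64(13.1)), (246.5, np.float64(2.7))] j6 -1.809 tcpz 0.1702 pred rows top edge z=.181,.173: [np.float64(235.6), np.float64(231.4)]
222.5 -> top z if top edge 0.153
238.5 -> top z if top edge 0.1861
246.5 -> top z if top edge 0.1985
```

```bash
python3 steer.py '[[0,0,0,0,0,-0.12],[0,0,0,0,0,-0.12],[0,0,0,0,0,-0.12],[0,0,0,0,0,0],[0,0,0,0,0,0]]'; python3 m.py m5;  python3 steer.py '[[0,0,0,0,0,-0.12],[0,0,0,0,0,-0.12],[0,0,0,0,0,-0.12],[0,0,0,0,0,0],[0,0,0,0,0,0]]'; python3 m.py m6
```

```text
time_s: 5.25
ee_pos: [0.4996, -0.0486, 0.17]
tcp_rot: [-0.001, -0.193, 0.981, -0.0]
wrist_force: [-0.1, 0.2, 0.4]
opening: 0.0182
grip_force: 0.0
edges [(222.5, np.float64(11.8)), (239.5, np.float64(8.9))] j6 -2.169 tcpz 0.17 pred rows top edge z=.181,.173: [np.float64(235.4), np.float64(231.2)]
222.5 -> top z if top edge 0.1534
239.5 -> top z if top edge 0.188
time_s: 5.72
ee_pos: [0.4998, -0.0486, 0.1703]
tcp_rot: [-0.0, -0.365, 0.931, 0.0]
wrist_force: [-0.2, -0.2, -1.2]
opening: 0.0175
grip_force: 0.0
edges [(220.5, np.float64(7.9)), (238.5, np.float64(5.6))] j6 -2.529 tcpz 0.1703 pred rows top edge z=.181,.173: [np.float64(235.3), np.float64(231.1)]
220.5 -> top z if top edge 0.1486
238.5 -> top z if top edge 0.1867
```

Run:
```python
from h import *
import cv2
r=lambda i,k:cv2.resize(i,None,fx=k,fy=k,interpolation=cv2.INTER_CUBIC)
S=imaging.camera("side")["pixels"][:,:,::-1];C=imaging.camera("scene")["pixels"][:,:,::-1]
w=[r(cv2.imread(f"pics/m{k}.png")[190:290,280:360],3) for k in(0,5,6)]
b=np.hstack([r(S[195:265,290:390],3.6),r(C[195:265,260:360],3.6)])
cv2.imwrite("pics/c6.png",np.vstack([np.hstack(w),b]))
```

```text
(no output)
```

View pics/c6.png

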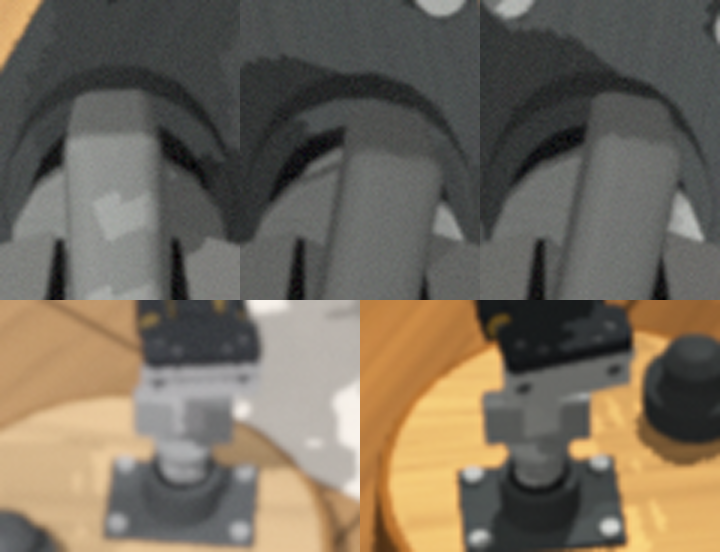

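Run:
```python
from h import *
from scipy.optimize import least_squares
s=imaging.camera("scene");d=imaging.camera("side")
def pr(c,X):
    f=240/np.tan(np.radians(c["vertical_fov"]/2));p=X@np.array(c["R"]).T+c["t"];return p[:,:2]/p[:,2:]*f+[c["cx"],c["cy"]]
def box(x,y,z,a):
    q=np.array([[i*.032,j*.007,k*.018] for i in(-1,1) for j in(-1,1) for k in(-1,1)]);R=np.array([[np.cos(a),-np.sin(a),0],[np.sin(a),np.cos(a),0],[0,0,1]]);return q@R.T+[x,y,z]
o=env.get_obs();w=o["tcp_rot"];yaw=np.arctan2(2*(w[1]*w[2]),w[1]**2-w[2]**2);print("tool x yaw",yaw)
for z in(.145,.155,.165):
  for a in (yaw-.15,yaw+.15):
    B=box(.4995,-.0485,z,a)
    print(z,round(a,2))
    for c in(s,d):
        p=pr(c,B);print("  left/right/top/bot",p[:,0].min().round(1),p[:,0].max().round(1),p[:,1].min().round(1),p[:,1].max().round(1),"corners z-",p[0::2].round(1).tolist())
```

```text
tool x yaw -2.3900569832651692
0.145 -2.54
  left/right/top/bot 293.7 324.8 219.4 238.7 corners z- [[324.0, 231.0], [324.8, 235.7], [294.6, 234.0], [295.2, 238.7]]
  left/right/top/bot 326.8 355.4 220.8 237.7 corners z- [[326.8, 236.2], [327.3, 231.8], [354.5, 237.7], [354.8, 233.4]]
0.145 -2.24
  left/right/top/bot 293.9 324.5 216.5 241.7 corners z- [[321.8, 228.1], [324.5, 232.4], [294.7, 237.3], [297.3, 241.7]]
  left/right/top/bot 326.7 355.6 219.4 239.1 corners z- [[328.1, 239.1], [326.7, 234.8], [355.0, 234.7], [353.5, 230.5]]
0.155 -2.54
  left/right/top/bot 293.5 324.8 216.1 235.6 corners z- [[323.9, 227.8], [324.8, 232.5], [294.4, 230.8], [295.0, 235.6]]
  left/right/top/bot 326.8 355.5 217.7 234.7 corners z- [[326.8, 233.1], [327.3, 228.8], [354.7, 234.7], [355.0, 230.3]]
0.155 -2.24
  left/right/top/bot 293.6 324.5 213.2 238.5 corners z- [[321.8, 225.0], [324.5, 229.2], [294.5, 234.2], [297.0, 238.5]]
  left/right/top/bot 326.7 355.7 216.3 236.1 corners z- [[328.1, 236.1], [326.7, 231.8], [355.2, 231.7], [353.6, 227.5]]
0.165 -2.54
  left/right/top/bot 293.3 324.7 212.7 232.4 corners z- [[323.9, 224.6], [324.7, 229.3], [294.1, 227.6], [294.7, 232.4]]
  left/right/top/bot 326.9 355.7 214.5 231.6 corners z- [[326.9, 230.1], [327.3, 225.8], [354.8, 231.6], [355.1, 227.3]]
0.165 -2.24
  left/right/top/bot 293.4 324.4 209.8 235.3 corners z- [[321.7, 221.8], [324.4, 226.0], [294.3, 231.0], [296.8, 235.3]]
  left/right/top/bot 326.7 355.9 213.1 233.0 corners z- [[328.1, 233.0], [326.7, 228.8], [355.3, 228.6], [353.8, 224.4]]
```

The bar now shows 16 crop px (≈10 mm) lower than in the previous wrist view. In scene and side its bottom corners, at (294.7,234.7)/(323.3,233.9) and (327.2,233.9)/(354.4,234.4), fit z≈0.155, so it has dropped. I'll turn it forward.

```bash
python3 steer.py '[[0,0,0,0,0,0],[0,0,0.00025,0,0,0.12],[0,0,0.00025,0,0,0.12],[0,0,0.00025,0,0,0.12],[0,0,0.00025,0,0,0.12],[0,0,0.00025,0,0,0.12],[0,0,0.00025,0,0,0.12],[0,0,0.00025,0,0,0.12]]' |egrep 'pos|wrist|grip'; python3 m.py f1; python3 steer.py '[[0,0,0.00025,0,0,0.12],[0,0,0.00025,0,0,0.12],[0,0,0.00025,0,0,0.12],[0,0,0.00025,0,0,0.12],[0,0,0.00025,0,0,0.12],[0,0,0.00025,0,0,0.12],[0,0,0.00025,0,0,0.12],[0,0,0.00025,0,0,0.12]]'|egrep 'pos|wrist|grip';python3 steer.py '[[0,0,0.00025,0,0,0.12],[0,0,0.00025,0,0,0.12],[0,0,0.00025,0,0,0.12],[0,0,0.00025,0,0,0.12],[0,0,0.00025,0,0,0.12],[0,0,0,0,0,0],[0,0,0,0,0,0]]'|egrep 'pos|wrist|grip'; python3 m.py f2
python3 - <<'E'
import cv2,numpy as np
from h import env, imaging, ticket
r=lambda i,k:cv2.resize(i,None,fx=k,fy=k,interpolation=cv2.INTER_CUBIC)
S=imaging.camera("side")["pixels"][:,:,::-1]
w=[r(cv2.imread(f"pics/{k}.png")[190:290,280:360],2.5) for k in("m0","f1","f2")]
a=cv2.imread("pics/aS.png")
cv2.imwrite("pics/c7.png",np.vstack([np.hstack(w),np.hstack([r(i[195:265,290:390],3) for i in(a,S)])]))
E
```

```text
ee_pos: [0.5, -0.0483, 0.169]
wrist_force: [-0.4, 0.7, 1.9]
grip_force: 2.6
edges [(220.5, np.float64(10.3)), (234.5, np.float64(8.3)), (238.5, np.float64(7.9))] j6 -1.687 tcpz 0.169 pred rows top edge z=.181,.173: [np.float64(236.4), np.float64(232.1)]
220.5 -> top z if top edge 0.1463
234.5 -> top z if top edge 0.1775
238.5 -> top z if top edge 0.1846
ee_pos: [0.5002, -0.048, 0.1673]
wrist_force: [-0.4, 1.9, 1.8]
grip_force: 2.7
ee_pos: [0.5002, -0.0486, 0.1656]
wrist_force: [-0.3, -0.0, -0.7]
grip_force: 0.2
edges [(218.5, np.float64(9.7)), (232.5, np.float64(4.7))] j6 -0.138 tcpz 0.1656 pred rows top edge z=.181,.173: [np.float64(240.8), np.float64(236.2)]
218.5 -> top z if top edge 0.1321
232.5 -> top z if top edge 0.1659
```

```bash
python3 steer.py '[[0,0,0.00025,0,0,0.12],[0,0,0.00025,0,0,0.12],[0,0,0.00025,0,0,0.12],[0,0,0.00025,0,0,0.12],[0,0,0,0,0,0],[0,0,0,0,0,0]]'|egrep 'pos|wrist|grip'; python3 m.py f3
```

```text
ee_pos: [0.4999, -0.0487, 0.1644]
wrist_force: [0.3, -1.5, 0.1]
grip_force: 0.2
edges [(218.5, np.float64(8.3)), (232.5, np.float64(5.1)), (237.5, np.float64(2.6)), (246.5, np.float64(4.8))] j6 0.342 tcpz 0.1644 pred rows top edge z=.181,.173: [np.float64(242.0), np.float64(237.3)]
218.5 -> top z if top edge 0.1298
232.5 -> top z if top edge 0.1638
237.5 -> top z if top edge 0.1733
246.5 -> top z if top edge 0.188
```

View pics/c7.png

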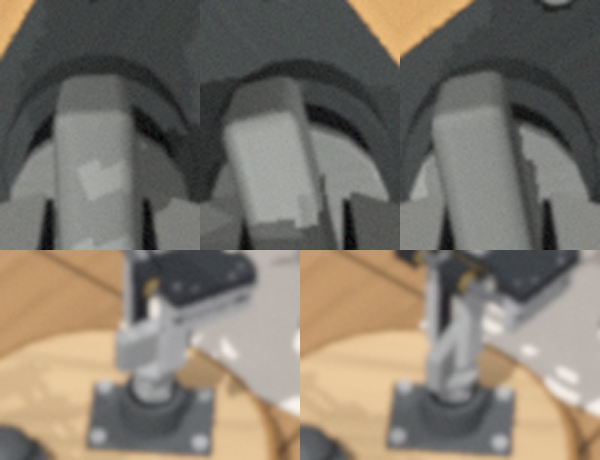

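The side view (lower right) shows the bar visibly lower over the boss than at the start, at about (450,380) in the crop, and the wrist edges agree. I'll continue the forward stroke, then regrip by opening, turning back half a turn and closing loosely.

```bash
python3 steer.py '[[0,0,0.00025,0,0,0.12],[0,0,0.00025,0,0,0.12],[0,0,0.00025,0,0,0.12],[0,0,0.00025,0,0,0.12],[0,0,0.00025,0,0,0.12],[0,0,0.00025,0,0,0.12],[0,0,0.00025,0,0,0.12],[0,0,0.00025,0,0,0.12]]'|egrep 'pos|wrist|grip';python3 steer.py '[[0,0,0.00025,0,0,0.12],[0,0,0.00025,0,0,0.12],[0,0,0.00025,0,0,0.12],[0,0,0.00025,0,0,0.12],[0,0,0.00025,0,0,0.12],[0,0,0.00025,0,0,0.12],[0,0,0,0,0,0],[0,0,0,0,0,0]]'|egrep 'pos|wrist|grip'; python3 m.py f4
python3 steer.py '[[0,0,0,0,0,0],[0,0,0,0,0,0],[0,0,0,0,0,0],[0,0,0,0,0,0],[0,0,0,0,0,0],[0,0,0,0,0,0],[0,0,0,0,0,0],[0,0,0,0,0,0]]' 0.094 |egrep 'open'
python3 steer.py '[[0,0,0,0,0,0],[0,0,0,0,0,0],[0,0,0,0,0,0],[0,0,0,0,0,0],[0,0,0,0,0,0],[0,0,0,0,0,0],[0,0,0,0,0,0]]' |egrep 'open'
```

```text
ee_pos: [0.5, -0.0484, 0.1628]
wrist_force: [-0.4, 0.7, 1.6]
grip_force: 3.0
ee_pos: [0.5, -0.0485, 0.1609]
wrist_force: [-0.1, 0.6, 0.1]
grip_force: 0.2
edges [(219.5, np.float64(7.1)), (238.5, np.float64(5.9))] j6 2.022 tcpz 0.1609 pred rows top edge z=.181,.173: [np.float64(243.0), np.float64(238.2)]
219.5 -> top z if top edge 0.1318
238.5 -> top z if top edge 0.1735
opening: 0.0683
opening: 0.0938
```

```bash
for i in 1; do python3 steer.py '[[0,0,0,0,0,-0.12],[0,0,0,0,0,-0.12],[0,0,0,0,0,-0.12],[0,0,0,0,0,-0.12],[0,0,0,0,0,-0.12],[0,0,0,0,0,-0.12],[0,0,0,0,0,-0.12],[0,0,0,0,0,-0.12]]'|grep wrist
python3 steer.py '[[0,0,0,0,0,-0.12],[0,0,0,0,0,-0.12],[0,0,0,0,0,-0.12],[0,0,0,0,0,-0.12],[0,0,0,0,0,-0.12],[0,0,0,0,0,-0.12],[0,0,0,0,0,-0.12],[0,0,0,0,0,-0.12]]'|grep wrist
python3 steer.py '[[0,0,0,0,0,-0.12],[0,0,0,0,0,-0.12],[0,0,0,0,0,-0.12],[0,0,0,0,0,-0.12],[0,0,0,0,0,-0.12],[0,0,0,0,0,-0.12],[0,0,0,0,0,-0.12],[0,0,0,0,0,-0.12]]'|grep wrist
python3 steer.py '[[0,0,0.001,0,0,-0.1],[0,0,0.001,0,0,-0.1],[0,0,0.001,0,0,-0.1],[0,0,0.001,0,0,-0.1],[0,0,0,0,0,0],[0,0,0,0,0,0]]'; done; python3 look.py g; python3 m.py g1|head -1
```

```text
wrist_force: [0.5, 0.2, 0.6]
wrist_force: [0.6, -0.0, -0.9]
wrist_force: [-0.3, -0.3, 0.0]
time_s: 13.72
ee_pos: [0.5, -0.0485, 0.157]
tcp_rot: [-0.0, 0.262, 0.965, -0.0]
wrist_force: [-0.6, -0.1, -0.5]
opening: 0.0942
grip_force: 0.0
[-0.21   0.004  1.591 -0.     1.546 -1.251] [ 0.5    -0.0485  0.157 ] [-0.55 -0.08 -0.49] [ 0.063 -0.082  0.004]
edges [(221.5, np.float64(14.5)), (236.5, np.float64(13.3))] j6 -1.252 tcpz 0.1571 pred rows top edge z=.181,.173: [np.float64(244.3), np.float64(239.3)]
```

View pics/g.png

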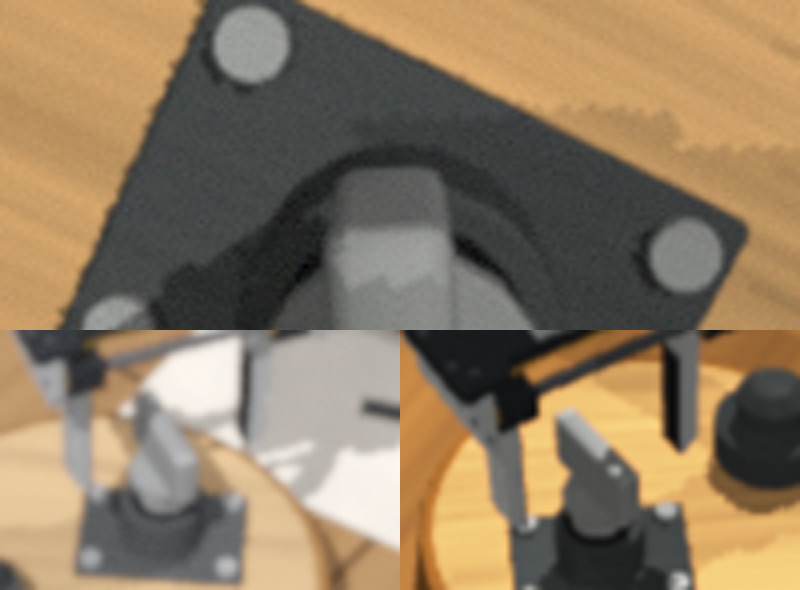

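Bar is aligned with the fingers and clearly lower. I'll close loosely, turn 2.2 rad forward and look.

```bash
python3 steer.py '[[0,0,0,0,0,0],[0,0,0,0,0,0],[0,0,0,0,0,0],[0,0,0,0,0,0],[0,0,0,0,0,0],[0,0,0,0,0,0],[0,0,0,0,0,0],[0,0,0,0,0,0]]' 0.018 |grep open;python3 steer.py '[[0,0,0,0,0,0],[0,0,0,0,0,0],[0,0,0,0,0,0],[0,0,0,0,0,0],[0,0,0,0,0,0],[0,0,0,0,0,0]]'|grep open
python3 steer.py '[[0,0,0,0,0,0.12],[0,0,0,0,0,0.12],[0,0,0,0,0,0.12],[0,0,0,0,0,0.12],[0,0,0,0,0,0.12],[0,0,0,0,0,0.12],[0,0,0,0,0,0.12],[0,0,0,0,0,0.12]]'|egrep 'pos|wrist|grip';python3 steer.py '[[0,0,0,0,0,0.12],[0,0,0,0,0,0.12],[0,0,0,0,0,0.12],[0,0,0,0,0,0.12],[0,0,0,0,0,0.12],[0,0,0,0,0,0],[0,0,0,0,0,0]]'|egrep 'pos|wrist|grip'; python3 m.py g2;python3 steer.py '[[0,0,0,0,0,0.12],[0,0,0,0,0,0.12],[0,0,0,0,0,0.12],[0,0,0,0,0,0.12],[0,0,0,0,0,0.12],[0,0,0,0,0,0.04],[0,0,0,0,0,0],[0,0,0,0,0,0]]'|egrep 'pos|wrist|grip'; python3 m.py g3
```

```text
opening: 0.0439
opening: 0.0179
ee_pos: [0.5, -0.0479, 0.1562]
wrist_force: [1.8, 1.2, -3.3]
grip_force: 1.9
ee_pos: [0.5, -0.0485, 0.157]
wrist_force: [0.5, 0.2, 0.6]
grip_force: 0.1
edges [(219.5, np.float64(8.1)), (223.5, np.float64(2.6)), (233.5, np.float64(3.7)), (238.5, np.float64(3.3)), (251.5, np.float64(3.9))] j6 0.303 tcpz 0.157 pred rows top edge z=.181,.173: [np.float64(246.7), np.float64(241.6)]
219.5 -> top z if top edge 0.1254
223.5 -> top z if top edge 0.1361
233.5 -> top z if top edge 0.1584
238.5 -> top z if top edge 0.1677
ee_pos: [0.4999, -0.0485, 0.1571]
wrist_force: [-0.2, -0.2, 0.0]
grip_force: 0.3
edges [(218.5, np.float64(5.3)), (223.5, np.float64(3.0)), (232.5, np.float64(2.7)), (237.5, np.float64(5.4))] j6 0.944 tcpz 0.1571 pred rows top edge z=.181,.173: [np.float64(246.8), np.float64(241.7)]
218.5 -> top z if top edge 0.1224
223.5 -> top z if top edge 0.136
232.5 -> top z if top edge 0.1563
237.5 -> top z if top edge 0.1658
```

```bash
python3 steer.py '[[0,0,0,0,0,0],[0,0,0,0,0,0],[0,0,0,0,0,0],[0,0,0,0,0,0],[0,0,0,0,0,0],[0,0,0,0,0,0],[0,0,0,0,0,0],[0,0,0,0,0,0]]' 0.0; python3 look.py h; python3 m.py h1
```

```text
time_s: 17.77
ee_pos: [0.4998, -0.0485, 0.1568]
tcp_rot: [-0.0, 0.979, 0.206, -0.0]
wrist_force: [-0.7, -1.0, -1.9]
opening: 0.0142
grip_force: 29.9
[-0.21   0.004  1.591  0.     1.546  0.946] [ 0.4998 -0.0485  0.1568] [-0.75 -1.   -1.92] [ 0.096  0.15  -0.046]
edges [(218.5, np.float64(12.7)), (232.5, np.float64(14.0))] j6 0.946 tcpz 0.1568 pred rows top edge z=.181,.173: [np.float64(247.0), np.float64(241.8)]
218.5 -> top z if top edge 0.1221
232.5 -> top z if top edge 0.1561
```

View pics/h.png

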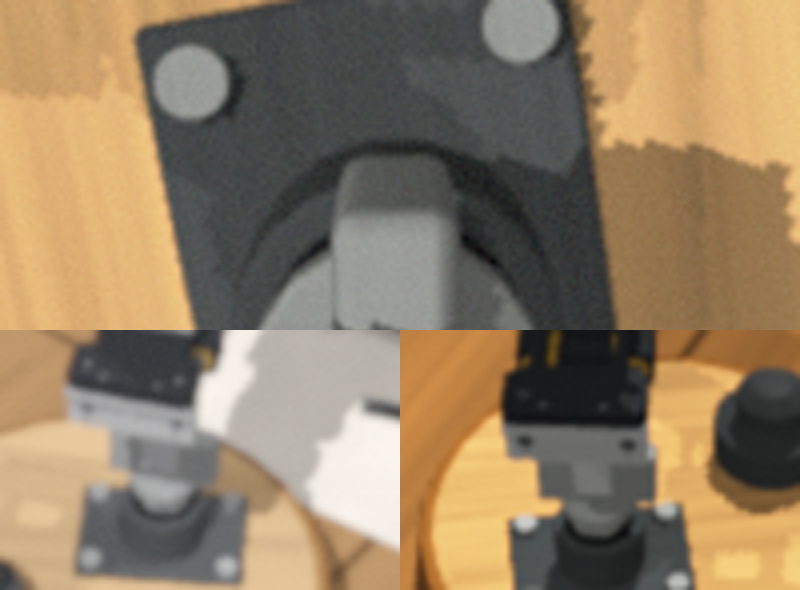

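The gripper is closed hard at about 30 N. The bar's bottom edge is at row ~237.5 in scene and ~238.2 in side, about 10 mm lower than right after the drop. That is one full turn.

```bash
python3 -c "
from cell import env, imaging, ticket
print(ticket.hand_in())"
```

```text
the job is handed in; nothing more can be done
None
```

I turned the screw backward until it dropped, then forward about one full turn, and handed the job in with the gripper closed on the T-bar at about 30 N. By camera estimate it sits about 20 mm down; the hand-in returned no verdict.

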